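# Stir the nut mix and cover the pot

### The arm

A 6-joint arm with a two-finger parallel gripper is mounted at the origin on the work surface. World frame = base frame: x ahead of the robot, y to its left, z up, the work surface at z = 0. Lengths are in m, angles in rad, forces in N, time in s.
With the tool pointing down it reaches from about 0.35 to 0.775 m from the base axis. Payload 7.3 kg.
Tool frame: the origin (TCP) lies between the finger pads; the fingertips stand 14 mm ahead of it and the grasp point (between the pads) lies 5 mm behind it; z points along the fingers, y is the line along which they close (so a half turn about z gives the same grasp; the last joint's range is limited). The gripper opens to 92 mm and grips with 3 to 60 N. Pads are 19 mm wide; open, the fingers measure 130 mm over their backs; the gripper's body (75 mm by 190 mm) begins 47 mm behind the grasp point.
Start: joints at [-1.422, 0.342, 1.524, -0, 1.275, -0.146], TCP at [0.153, -0.502, 0.241] pointing down, gripper open.
Joint ranges: [-2.53, 2.53], [-0.77, 2.02], [0.04, 2.7], [-1, 4.14], [0.28, 2.66], [-3.11, 3.11]. Speed limits (rad/s): [2.57, 2.57, 3.14, 3.14, 3.14, 3.14].

### API

Orientations are given as [roll, pitch, yaw] about the fixed x, y, z axes, in that order (R = Rz(yaw) Ry(pitch) Rx(roll)).
In Python, from cell import robot, eyes gives the robot as it stands. The module is installed in compiled form; this text tells all that it offers.
- The arm moves only by the shell command python3 -m handwheel 'ROWS' [FORCE]. ROWS is JSON, one flat list of numbers, 5 for each row, row after row: the shift along the world's x, y, z in mm, then the turn about the world's z in rad, then the opening, from 0 (shut) to 1 (fully open). In form: [x, y, z, spin, jaw, x, y, z, spin, jaw, ...]. A call has 1 to 8 rows; each row shifts and turns the commanded pose from where the row before left it; what a row does not reach is not made up. A row lasts 1/10 s, in which the tool goes at most 50 mm and 8.59 degrees, less where a joint would pass 70% of its speed; a pose out of reach is approached as far as the arm can. A call with a gripper value outside its range is refused whole. The fingers move at their own pace and stop on an object; FORCE is the grip in N (left out, the last holds). Time passes only in rows, so rows that do not move let the fingers close. It gives the time, the measured TCP pose, the force, the opening and the grip force at its end, in the units of the state.
- robot.observe(): the state, without advancing time (a new reading comes with each control period).
- eyes.read_camera(name): name is "side" or "top"; returns (picture, depth): 420x560x3 uint8, blue, green, red; 420x560 float32, m along the optical axis (not along the pixel's ray), 0 where there is no reading.
- eyes.calibration(name): a dict with "fx", "fy", "cx", "cy" (pixels), "world_to_cam" (4x4, takes a point from world to camera coordinates). Camera axes: x right, y down, z forward; pixel columns grow to the right and rows downward; lengths in m; the calibration is good to about 2 mm. A picture is of the moment at which its call begins. calibration takes no time and is no camera call.
- robot.hand_in(): hands the job in; it is judged then, once.
The state is a dict: "time": time; "qpos": joint angles; "qvel": joint speeds; "joint_efforts": joint torques, N m; "tool_pos": TCP position; "tool_rot": TCP orientation; "contact_force": force on the tool from outside, world axes, zero at the start; "torque": the same for the moment, N m; "opening": finger opening in m; "grip_force": force on a finger pad.
Only numpy, scipy, OpenCV 4.12 (cv2) and the standard library are available. Lean on these libraries where they do the work, as an engineer would, in place of code of your own. Each camera call takes 0.05 s, during which the arm holds its last target. There are 200 camera calls.

### The job

Take the wooden stirring stick out of its steel jar and stir the nuts in the blue pot with it until at least two pale walnuts lie on the side where the chestnuts were and at least two dark chestnuts lie on the side where the walnuts were, counting sides from the line through the pot's two handles, with no nut spilled. Then stand the stick back in its jar, head down, and lower the wooden cover gently onto the pot so that it sits seated and level. Keep the fingers off the nuts and leave the loaf, the honey jar and the scraper where they are.

Things in the scene. Friction and masses are not known exactly. Their poses are not given: they have to be found in the camera images.
- pot: Blue round mixing pot, fixed: outer diameter 158, inner 150, height 75, floor 5 thick. Origin: centre of its underside, z up. Two dark loop handles stick out along +x and -x, 48 above the table, to 109 from the centre; the line through them (its x axis) divides it into two sides (+y, -y). At first the nuts lie along its wall; the middle (60 across) and, near each handle, a gap of 30 are free.
- stirrer: Wooden stirring stick, 170 long, standing upright in the utensil jar, head down. Origin: centre of the flat lower end of its head; z points up along the handle. Head: a round club 30 in diameter, 45 high, tapering into the handle at 60. Handle: square, 16 by 16 (sides along x and y), from 60 to 170 above the origin. About 70 g. Grip it firmly from above, about 140 above the origin.
- jar: Steel utensil jar, fixed to the table, round, open at the top: outer diameter 74, inner diameter 66, height 70, floor 5 thick. Origin: centre of its underside, z up.
- cover: Round pale wooden cover of the pot, lying on the table right way up, about 300 g. Origin: centre of its underside, z up. From below: a plug 138 in diameter and 8 high that drops inside the pot's rim, a plate 172 in diameter from 8 to 17, and a dark round knob 28 in diameter from 17 to 57. Seated, the plate rests on the rim, so the origin is 67 above the pot's origin.
- walnut0: A walnut, pale tan, round, about 28 wide and 26 high, about 15 g, loose on the floor of the pot; the walnuts start on the pot's +y side. Origin: its centre.
- walnut1: A walnut, pale tan, round, about 28 wide and 26 high, about 15 g, loose on the floor of the pot; the walnuts start on the pot's +y side. Origin: its centre.
- walnut2: A walnut, pale tan, round, about 28 wide and 26 high, about 15 g, loose on the floor of the pot; the walnuts start on the pot's +y side. Origin: its centre.
- walnut3: A walnut, pale tan, round, about 28 wide and 26 high, about 15 g, loose on the floor of the pot; the walnuts start on the pot's +y side. Origin: its centre.
- chestnut0: A chestnut, dark brown, round with a blunt point, about 28 wide and 26 high, about 15 g, loose on the floor of the pot; the chestnuts start on the pot's -y side. Origin: its centre.
- chestnut1: A chestnut, dark brown, round with a blunt point, about 28 wide and 26 high, about 15 g, loose on the floor of the pot; the chestnuts start on the pot's -y side. Origin: its centre.
- chestnut2: A chestnut, dark brown, round with a blunt point, about 28 wide and 26 high, about 15 g, loose on the floor of the pot; the chestnuts start on the pot's -y side. Origin: its centre.
- chestnut3: A chestnut, dark brown, round with a blunt point, about 28 wide and 26 high, about 15 g, loose on the floor of the pot; the chestnuts start on the pot's -y side. Origin: its centre.
- loaf: Bystander: a golden loaf, 100 (x) by 200 (y) by 75 high, loose. Origin: centre of its underside.
- honey: Bystander: an amber honey jar with a yellow lid, diameter 70, 100 high, loose. Origin: centre of its underside.
- scraper: Bystander: a steel dough scraper with a red grip, lying flat, about 100 (x) by 130 (y), 20 high at the grip, loose. Origin: under the middle of its blade.

How it is judged:
By the outcome, as a careful person would: the job done as asked, in the order asked, and still so for the second after the job is handed in, with the robot touching nothing.
It also fails if it takes over 72 s, if anything falls off the work surface, if the arm or the gripper's body presses on something with over 40 N, if the wrist force passes 120 N, or if a joint passes its speed limit or range.

## Working session

There is one attempt and no reset: what is moved stays moved. The work goes in short steps, Python scripts to look and compute and a shell command to move; the robot and the scene stay as the last step left them, time stands still between calls to the robot, and variables do not carry over. Pictures are saved under pics/ and viewed, at most 10 in all, crops included, and the job is handed in when it is done.

```bash
mkdir -p pics; cat > h.py <<'E'
import numpy as np,cv2
from cell import robot,eyes
def proj(n,P):
    c=eyes.calibration(n);q=c["world_to_cam"]@np.append(P,1);return np.array([c["fx"]*q[0]/q[2]+c["cx"],c["fy"]*q[1]/q[2]+c["cy"]])
def ray(n,u,v):
    c=eyes.calibration(n);T=np.linalg.inv(c["world_to_cam"]);d=T[:3,:3]@np.array([(u-c["cx"])/c["fx"],(v-c["cy"])/c["fy"],1]);return T[:3,3],d
def onz(n,u,v,z):
    o,d=ray(n,u,v);return o+d*(z-o[2])/d[2]
def pts(n,depth):
    c=eyes.calibration(n);T=np.linalg.inv(c["world_to_cam"]);v,u=np.mgrid[:depth.shape[0],:depth.shape[1]]
    X=np.stack([(u-c["cx"])/c["fx"]*depth,(v-c["cy"])/c["fy"]*depth,depth],-1);return X@T[:3,:3].T+T[:3,3]
E
python3 - <<'E'
from h import *
for n in("top","side"):
    p,d=eyes.read_camera(n);cv2.imwrite(f"pics/{n}0.png",p);np.savez(f"{n}0.npz",p=p,d=d)
    c=eyes.calibration(n);print(n,c["fx"],np.linalg.inv(c["world_to_cam"])[:3,3])
print(robot.observe())
E
```

```text
top 382.2632746657421 [0.50781528 0.08424985 0.91596286]
side 527.9046986645346 [0.09757275 0.75360622 1.09404065]
{'time': 0.1, 'qpos': array([-1.42199327e+00,  3.42656709e-01,  1.52492320e+00,  5.73254406e-07,
        1.27540640e+00, -1.46013352e-01]), 'qvel': array([ 0.00099471, -0.00049856, -0.00283368,  0.00111679, -0.00085732,
        0.00051364]), 'joint_efforts': array([ 1.81627984e-03, -4.32004738e+01, -2.44694138e+01,  7.19330111e-02,
        5.26359421e-02, -4.56839030e-05]), 'tool_pos': array([ 0.15250896, -0.50199788,  0.24011195]), 'tool_rot': array([-3.14021391e+00, -2.03312003e-04,  2.94816099e-01]), 'contact_force': array([ 0.40764585,  0.31999574, -0.13327952]), 'torque': array([-0.01138541, -0.00461949, -0.03947566]), 'grip_force': 0.0, 'opening': 0.09174125353326068}
```

View pics/top0.png

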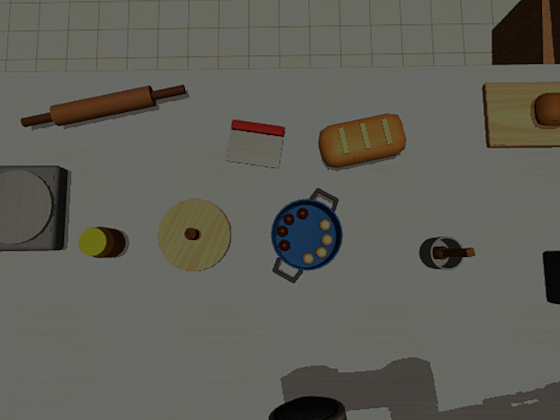

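View pics/side0.png

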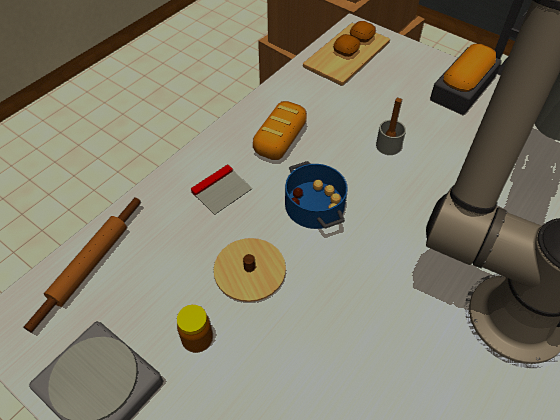

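Top view: pot at (307,234) with handles at (324,199) and (288,270), chestnuts on its left, walnuts on its right. The jar is at (440,253) with the stick's top near (472,253), the cover at (194,234) with its knob at (191,234). The side view has the jar at (391,137), stick top (399,98), pot (316,195) and cover (249,268).

```bash
cat > m.py <<'E'
from h import *
def tri(a,b):
    (o1,d1),(o2,d2)=ray("top",*a),ray("side",*b)
    s=np.linalg.lstsq(np.stack([d1,-d2],1),o2-o1,rcond=None)[0];A,B=o1+s[0]*d1,o2+s[1]*d2
    return (A+B)/2,np.linalg.norm(A-B)
def circ(Q):
    A=np.c_[2*Q[:,:2],np.ones(len(Q))];s=np.linalg.lstsq(A,(Q[:,:2]**2).sum(1),rcond=None)[0];return s[:2],np.sqrt(s[2]+s[0]**2+s[1]**2)
E
python3 - <<'E'
from m import *
np.set_printoptions(precision=4,suppress=True)
D={n:np.load(n+"0.npz") for n in("top","side")}
box={"top":dict(pot=(255,180,360,290),cover=(150,190,240,280),jar=(410,225,485,280)),"side":dict(pot=(275,155,357,242),cover=(205,230,295,308),jar=(370,90,415,160))}
for n in D:
    p,d=D[n]["p"],D[n]["d"];X=pts(n,d);hsv=cv2.cvtColor(p,cv2.COLOR_BGR2HSV)
    for k,(a,b,c,e) in box[n].items():
        x=X[b:e,a:c].reshape(-1,3);h=hsv[b:e,a:c].reshape(-1,3).astype(int)
        z=x[:,2]
        print(n,k,"zhist",np.histogram(z,np.arange(0,.2,.01))[0])
        if k=="pot":
            m=(h[:,0]>95)&(h[:,0]<125)&(h[:,1]>120);q=x[m&(z>.07)&(z<.085)];print(" rim n",len(q),circ(q),np.median(q[:,2]))
            m=(h[:,1]<90)&(z>.035)&(z<.06);q=x[m];r=np.linalg.norm(q[:,:2]-circ(x[(z>.07)&(z<.085)])[0],axis=1);q=q[(r>.085)&(r<.115)];c0=q[:,:2].mean(0)
            A=q[q[:,0]>c0[0]][:,:2].mean(0);B=q[q[:,0]<=c0[0]][:,:2].mean(0);print(" handles",A,B,len(q),np.arctan2(*(A-B)[::-1]))
        if k=="cover":
            q=x[(z>.012)&(z<.022)];ct=cv2.minEnclosingCircle(q[:,:2].astype(np.float32));print(" plate",ct,np.median(q[:,2]));q=x[(z>.05)&(z<.065)];print(" knob",q.mean(0),len(q),cv2.minEnclosingCircle(q[:,:2].astype(np.float32)))
        if k=="jar":
            m=(h[:,1]<80)&(z>.06)&(z<.08);q=x[m];print(" jar rim",cv2.minEnclosingCircle(q[:,:2].astype(np.float32)),circ(q),len(q))
            for lo in np.arange(.08,.19,.02):
                q=x[(z>lo)&(z<lo+.02)];print("  stick",lo,len(q),q.mean(0) if len(q) else '')
            q=x[(z>.168)];print(" top",len(q),q.mean(0),cv2.minAreaRect((q[:,:2]*1000).astype(np.float32)))
E
python3 - <<'E'
import cv2
a=cv2.imread('pics/top0.png')[220:285,400:490];b=cv2.imread('pics/side0.png')[85:165,355:435];c=cv2.imread('pics/top0.png')[185:285,255:355]
f=lambda i:cv2.convertScaleAbs(cv2.resize(i,(390,390),interpolation=cv2.INTER_CUBIC),alpha=1.8)[:,:390]
import numpy as np
cv2.imwrite('pics/j.png',np.hstack([cv2.resize(f(a),(390,282)),cv2.resize(f(b),(390,282))]))
E
```

```text
top pot zhist [5523  164  643  271  146  407   79  424    0    0    0    0    0    0
    0    0    0    0    0]
 rim n 327 (array([0.5517, 0.0171]), np.float64(0.07595427162224758)) 0.07444036626402861
 handles [ 0.6374 -0.0301] [0.4664 0.0654] 368 -0.5095124742348711
top cover zhist [2118 3832  134    9   12  114    2    0    0    0    0    0    0    0
    0    0    0    0    0]
 plate ((0.5568461418151855, 0.27842259407043457), 0.0860678181052208) 0.01707657368575277
 knob [0.5562 0.2777 0.0566] 116 ((0.5563908219337463, 0.2782614827156067), 0.013826996088027954)
top jar zhist [1157   90  104  120  125  167  226   73   16   20   20   21   20   18
   23   23   22   75    0]
 jar rim ((0.5086939930915833, -0.2891172468662262), 0.03723703324794769) (array([ 0.5086, -0.2884]), np.float64(0.03465966472577646)) 251
  stick 0.08 36 [ 0.5087 -0.2809  0.0898]
  stick 0.1 41 [ 0.509  -0.281   0.1101]
  stick 0.12000000000000001 38 [ 0.5087 -0.2805  0.1301]
  stick 0.14 46 [ 0.5091 -0.2805  0.1501]
  stick 0.16000000000000003 97 [ 0.5091 -0.2853  0.1722]
  stick 0.18000000000000002 0 
 top 98
[... 664 characters left out ...]
.27799558639526367), 0.01525428518652916)
side jar zhist [1119   72   81  107  107  146  160   55   20   16   17   22   20   16
   20   17   22   33    0]
 jar rim ((0.509157657623291, -0.2882189154624939), 0.03999222069978714) (array([ 0.5064, -0.2885]), np.float64(0.03486791631897427)) 175
  stick 0.08 36 [ 0.5058 -0.2824  0.0895]
  stick 0.1 39 [ 0.5058 -0.2825  0.1103]
  stick 0.12000000000000001 36 [ 0.5057 -0.282   0.1302]
  stick 0.14 37 [ 0.5053 -0.2819  0.1489]
  stick 0.16000000000000003 55 [ 0.5066 -0.284   0.1701]
  stick 0.18000000000000002 0 
 top 49 [ 0.3984 -0.0095  0.4178] ((300.7273864746094, 227.29071044921875), (16.313446044921875, 1128.2076416015625), 21.934711456298828)
```

View pics/j.png

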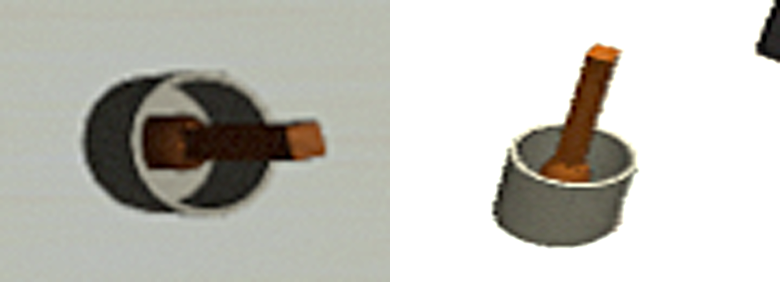

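The enlarged crop shows the stick upright, with its lighter square top at about (305,138) in the left part. Next I measure the top face, its turn and where it stands from both views.

```bash
python3 - <<'E'
from m import *
np.set_printoptions(precision=4,suppress=True)
cs={}
for n,(a,b,c,e) in dict(top=(410,225,485,280),side=(370,90,415,160)).items():
    D=np.load(n+"0.npz");X=pts(n,D["d"])[b:e,a:c];m=(X[...,2]>.171)&(X[...,2]<.18)
    v,u=np.nonzero(m);cs[n]=(u.mean()+a,v.mean()+b);q=X[m];print(n,m.sum(),q.mean(0),cv2.minAreaRect((q[:,:2]*1000).astype(np.float32)))
    s=(X[...,2]>.075)&(X[...,2]<.172)
    q=X[s];nb=q[:,2];print("side faces fit",np.linalg.lstsq(np.c_[nb,np.ones(len(nb))],q[:,:2],rcond=None)[0][0])
    # side face normals direction: fit line in xy of top view side face
    q=q[:,:2]-q[:,:2].mean(0);w,V=np.linalg.eigh(q.T@q);print("face dir",V[:,1],np.arctan2(V[1,1],V[0,1]),np.sqrt(w/len(q)))
print("tri stick top",tri(cs["top"],cs["side"]))
k={}
for n,(a,b,c,e) in dict(top=(150,190,240,280),side=(205,230,295,308)).items():
    X=pts(n,np.load(n+"0.npz")["d"])[b:e,a:c];m=(X[...,2]>.054)&(X[...,2]<.06);v,u=np.nonzero(m);k[n]=(u.mean()+a,v.mean()+b)
print("tri knob",tri(k["top"],k["side"]))
# nuts
D=np.load("top0.npz");X=pts("top",D["d"])[185:290,255:360];p=D["p"][185:290,255:360];h=cv2.cvtColor(p,cv2.COLOR_BGR2HSV)
C=np.array([.5507,.0175]);th=-.50
for nm,m in (("wal",(h[...,0]<40)&(h[...,1]>50)&(h[...,2]>110)),("che",((h[...,0]<25)|(h[...,0]>165))&(h[...,1]>80)&(h[...,2]<=110))):
    m&=np.linalg.norm(X[...,:2]-C,axis=2)<.078
    k,l,s,ce=cv2.connectedComponentsWithStats(m.astype(np.uint8))
    for i in range(1,k):
        if s[i,4]>15:
            P=onz("top",ce[i][0]+255,ce[i][1]+185,.018);d=P[:2]-C;print(nm,s[i,4],"r",np.linalg.norm(d),"potangle deg",np.degrees(np.arctan2(d[1],d[0])-th)%360)
E
```

```text
top 72 [ 0.5095 -0.2869  0.1743] ((509.2537536621094, -287.57373046875), (15.931480407714844, 16.39745330810547), 12.421491622924805)
side faces fit [-0.0024 -0.0072]
face dir [-0.9981  0.0621] 3.0794190363837455 [0.0028 0.0052]
side 32 [ 0.5068 -0.2857  0.1742] ((507.5559387207031, -286.1109619140625), (16.090496063232422, 20.75481605529785), 25.381427764892578)
side faces fit [0.0008 0.0099]
face dir [-0.8168 -0.5769] -2.5266692700009163 [0.0035 0.0062]
tri stick top (array([ 0.5089, -0.2893,  0.1705]), np.float64(0.0013737110547528842))
tri knob (array([0.5557, 0.2781, 0.0541]), np.float64(0.002103593033017886))
che 90 r 0.05245278469685839 potangle deg 32.65321203110941
che 86 r 0.05316224860048594 potangle deg 71.23904271174806
che 63 r 0.05433400083354849 potangle deg 325.0376593924835
che 90 r 0.053025938569730494 potangle deg 106.2873024390841
che 59 r 0.05234722472793283 potangle deg 288.0398954362411
che 88 r 0.052214665748904356 potangle deg 143.88012247445909
che 66 r 0.054643027874286466 potangle deg 252.85657653307436
che 65 r 0.05330624778939298 potangle deg 217.31358590108604
```

Measurements agree between the views: stick top at (0.508, -0.2875, 0.174) turned about 0.22 rad, pot centre (0.551, 0.018) with its handle line at -0.50 rad, knob at (0.555, 0.278, 0.056). I'm moving over the stick.

```bash
python3 -m handwheel '[36,21,0,-0.02,0.7, 36,21,0,-0.02,0.7, 36,21,0,-0.02,0.7, 36,21,0,-0.02,0.7, 36,22,0,0,0.7, 36,22,0,0,0.7, 36,22,0,0,0.7, 36,22,0,0,0.7]' 40; python3 -m handwheel '[34,21,0,0,0.7, 33,21,0,0,0.7, 0,0,0,0,0.7]'
```

```text
time: 0.9
tool_pos: [0.4418, -0.3291, 0.2404]
tool_rot: [-3.141, 0.0, 0.215]
contact_force: [-0.4, -0.2, 1.2]
opening: 0.0641
grip_force: 0.0
time: 1.2
tool_pos: [0.5106, -0.2853, 0.2399]
tool_rot: [-3.14, -0.001, 0.22]
contact_force: [-0.0, -0.1, -0.1]
opening: 0.0645
grip_force: 0.0
```

```bash
python3 -m handwheel '[-2.5,-2,-30,0,0.7, 0,0,-30,0,0.7, 0,0,-25,0,0.7, 0,0,-15,0,0.7, 0,0,0,0,0.4, 0,0,0,0,0, 0,0,0,0,0, 0,0,0,0,0]' 40; python3 -m handwheel '[0,0,0,0,0, 0,0,0,0,0, 0,0,10,0,0, 0,0,20,0,0, 0,0,30,0,0, 0,0,30,0,0, 0,0,10,0,0]'
```

```text
time: 2.0
tool_pos: [0.5054, -0.2908, 0.1419]
tool_rot: [3.14, -0.001, 0.215]
contact_force: [-0.4, 0.6, -0.2]
opening: 0.0367
grip_force: 0.0
time: 2.7
tool_pos: [0.5061, -0.2911, 0.2447]
tool_rot: [3.137, -0.004, 0.215]
contact_force: [1.0, -0.6, 0.5]
opening: 0.0159
grip_force: 40.0
```

```bash
cat > s.py <<'E'
from m import *
np.set_printoptions(precision=4,suppress=True)
import sys
t=robot.observe()["tool_pos"];print("tcp",t)
for n in("top","side"):
    p,d=eyes.read_camera(n);cv2.imwrite(f"pics/{n}_{sys.argv[1]}.png",p);X=pts(n,d);h=cv2.cvtColor(p,cv2.COLOR_BGR2HSV).astype(int)
    m=(h[...,0]<22)&(h[...,1]>110)&(np.linalg.norm(X[...,:2]-t[:2],axis=2)<.05)&(X[...,2]>.08)
    q=X[m]
    for lo in np.arange(.08,.3,.02):
        w=q[(q[:,2]>lo)&(q[:,2]<lo+.02)]
        if len(w)>5:print(n,round(lo,2),len(w),w.mean(0)-t,w.min(0)[2],circ(w) if len(w)>20 else '')
E
python3 s.py lift; python3 - <<'E'
import cv2,numpy as np
a=cv2.imread('pics/top_lift.png')[200:300,380:520];b=cv2.imread('pics/side_lift.png')[40:180,330:470]
cv2.imwrite('pics/l.png',cv2.convertScaleAbs(np.hstack([cv2.resize(a,(420,300)),cv2.resize(b,(300,300))]),alpha=1.8))
E
```

```text
tcp [ 0.5061 -0.2911  0.2447]
top 0.1 31 [ 0.0045  0.0131 -0.1298] 0.10940262091066555 (array([ 0.5122, -0.2901]), np.float64(0.014596933160809384))
top 0.12 27 [ 0.0038  0.0144 -0.1177] 0.12090855406266487 (array([ 0.5121, -0.29  ]), np.float64(0.014634314151797096))
side 0.1 37 [ 0.002   0.0117 -0.1314] 0.10123717641899177 (array([ 0.5107, -0.2865]), np.float64(0.011498687011529125))
side 0.12 59 [ 0.001   0.0122 -0.114 ] 0.12091258069853095 (array([ 0.5093, -0.2856]), np.float64(0.010976487526719045))
side 0.14 69 [ 0.0017  0.0101 -0.0939] 0.14040284964958138 (array([ 0.5097, -0.2856]), np.float64(0.010194267273312184))
side 0.16 40 [ 0.0028  0.0082 -0.0763] 0.16007703193622713 (array([ 0.5092, -0.2837]), np.float64(0.006032540814810967))
side 0.18 37 [ 0.0023  0.0081 -0.055 ] 0.1810584077621733 (array([ 0.5085, -0.2832]), np.float64(0.005182265717897589))
side 0.2 38 [ 0.0023  0.0075 -0.0352] 0.20026527769267255 (array([ 0.5085, -0.2835]), np.float64(0.004607335343107167))
side 0.22 14 [ 0.0021  0.0086 -0.0205] 0.2200884557688374
```

View pics/l.png

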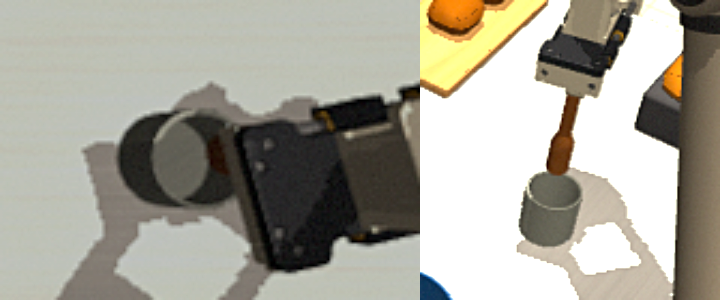

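The crop shows the stick held upright above the empty jar, its head at about (560,155) in the right part. The head sits about (+4.5,+1.5) mm from the TCP and its bottom is 137 mm below it.

```bash
python3 -m handwheel '[2,20,3,0,0, 5,40,0,0,0, 6,45,0,0,0, 6,50,0,0,0, 6,50,0,0,0, 6,46,0,0,0, 5,37,0,0,0, 4,19,0,0,0]'; python3 -m handwheel '[0,0,0,0,0, 0,0,0,0,0]'
```

```text
time: 3.6
tool_pos: [0.544, 0.0192, 0.2419]
tool_rot: [-3.14, 0.003, 0.218]
contact_force: [-0.1, -0.6, -1.0]
opening: 0.0158
grip_force: 40.0
time: 3.8
tool_pos: [0.5443, 0.016, 0.2423]
tool_rot: [-3.141, 0.003, 0.216]
contact_force: [-0.7, -1.5, -1.1]
opening: 0.0161
grip_force: 40.0
```

```bash
python3 -m handwheel '[2,0,-20,0,0, 0,0,-30,0,0, 0,0,-30,0,0, 0,0,-16,0,0, 0,0,0,0,0, 0,0,0,0,0]'; python3 - <<'E'
import numpy as np
for f in range(0,240,10):
    a=np.radians(f+66.35);print(f,np.round(9.41*np.cos(a),1),np.round(9.41*np.sin(a),1))
from s import *
E
```

```text
time: 4.4
tool_pos: [0.5465, 0.0146, 0.147]
tool_rot: [-3.141, 0.002, 0.213]
contact_force: [0.1, 0.7, -0.7]
opening: 0.016
grip_force: 40.0
0 3.8 8.6
10 2.2 9.1
20 0.6 9.4
30 -1.0 9.4
40 -2.6 9.0
50 -4.2 8.4
60 -5.6 7.6
70 -6.8 6.5
80 -7.8 5.2
90 -8.6 3.8
100 -9.1 2.2
110 -9.4 0.6
120 -9.4 -1.0
130 -9.0 -2.6
140 -8.4 -4.2
150 -7.6 -5.6
160 -6.5 -6.8
170 -5.2 -7.8
180 -3.8 -8.6
190 -2.2 -9.1
200 -0.6 -9.4
210 1.0 -9.4
220 2.6 -9.0
230 4.2 -8.4
tcp [0.5465 0.0146 0.147 ]Traceback (most recent call last):
  File "<stdin>", line 4, in <module>
  File "s.py", line 6, in <module>
    p,d=eyes.read_camera(n);cv2.imwrite(f"pics/{n}_{sys.argv[1]}.png",p);X=pts(n,d);h=cv2.cvtColor(p,cv2.COLOR_BGR2HSV).astype(int)
                                                    ~~~~~~~~^^^
IndexError: list index out of range
```

```bash
python3 -m handwheel '[9,-4,0,0,0, 10,-5,0,0,0, 10,-5,0,0,0, 10,-5,0,0,0, 8,-5,0,0,0, 0,0,0,0,0, 0,0,0,0,0]'; python3 s.py gap|head -1; python3 - <<'E'
import cv2,numpy as np
a=cv2.imread('pics/top_gap.png')[170:290,240:380];c,_=__import__('cell').eyes.read_camera("side");b=c[140:250,260:370]
cv2.imwrite('pics/g.png',cv2.convertScaleAbs(np.hstack([cv2.resize(a,(350,300)),cv2.resize(b,(300,300))]),alpha=1.8))
E
```

```text
time: 5.15
tool_pos: [0.5939, -0.0082, 0.1474]
tool_rot: [-3.141, 0.001, 0.215]
contact_force: [0.3, -0.9, -0.7]
opening: 0.0159
grip_force: 40.0
tcp [ 0.5939 -0.0082  0.1474]
```

View pics/g.png

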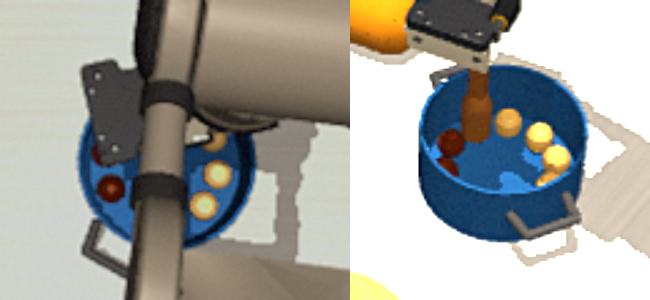

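The head (475,120 in the right part) stands in the handle gap, with the walnuts to its right still in place and chestnuts to its left. I'm pushing the ring of nuts round.

```bash
python3 -m handwheel '[3.8,8.6,0,0,0, 2.2,9.1,0,0,0, 0.6,9.4,0,0,0, -1,9.4,0,0,0, -2.6,9,0,0,0, -4.2,8.4,0,0,0, -5.6,7.6,0,0,0, -6.8,6.5,0,0,0]'; python3 -m handwheel '[-7.8,5.2,0,0,0, -8.6,3.8,0,0,0, -9.1,2.2,0,0,0, -9.4,0.6,0,0,0, 0,0,0,0,0, 0,0,0,0,0]'; cat > n.py <<'E'
from m import *
import sys
C=np.array([.5507,.0177])
def nuts(tag):
    t=robot.observe()["tool_pos"];print("tcp",t.round(4),"r",np.linalg.norm(t[:2]+[.0045,.0015]-C).round(4))
    for n in("top","side"):
        p,d=eyes.read_camera(n);cv2.imwrite(f"pics/{n}_{tag}.png",p);X=pts(n,d);h=cv2.cvtColor(p,cv2.COLOR_BGR2HSV).astype(int)
        m0=(np.linalg.norm(X[...,:2]-C,axis=2)<.078)&(X[...,2]<.04)&(h[...,1]>60)&((h[...,0]<35)|(h[...,0]>165))
        for nm,m in(("wal",m0&(h[...,2]>95)),("che",m0&(h[...,2]<=95))):
            m=cv2.morphologyEx(m.astype(np.uint8),cv2.MORPH_OPEN,np.ones((3,3)))
            k,l,s,ce=cv2.connectedComponentsWithStats(m)
            for i in range(1,k):
                if s[i,4]>12:
                    P=onz(n,*ce[i],.022);e=P[:2]-C;print(n,nm,s[i,4],"r",np.linalg.norm(e).round(3),"ang",np.degrees(np.arctan2(e[1],e[0])+.5).round()%360)
nuts(sys.argv[1])
E
python3 n.py a
```

```text
time: 6.1
tool_pos: [0.5801, 0.0604, 0.1479]
tool_rot: [3.141, -0.001, 0.215]
contact_force: [1.2, -1.7, -0.3]
opening: 0.0156
grip_force: 40.0
time: 6.7
tool_pos: [0.5448, 0.0717, 0.1477]
tool_rot: [-3.141, 0.001, 0.215]
contact_force: [0.5, 0.0, -0.1]
opening: 0.0155
grip_force: 40.0
tcp [0.5448 0.0717 0.1477] r 0.0556
top che 225 r 0.058 ang 207.0
side wal 40 r 0.051 ang 332.0
side wal 59 r 0.056 ang 306.0
side wal 118 r 0.061 ang 269.0
```

```bash
python3 -m handwheel '[-9.4,-1,0,0,0, -9,-2.6,0,0,0, -8.4,-4.2,0,0,0, -7.6,-5.6,0,0,0, -6.5,-6.8,0,0,0, -5.2,-7.8,0,0,0, -3.8,-8.6,0,0,0, -2.2,-9.1,0,0,0]'; python3 -m handwheel '[-0.6,-9.4,0,0,0, 1,-9.4,0,0,0, 0,0,0,0,0, 0,0,0,0,0]'; python3 n.py b;python3 - <<'E'
import cv2,numpy as np
a=cv2.imread('pics/top_b.png')[170:290,240:380];b=cv2.imread('pics/side_b.png')[140:250,260:370]
cv2.imwrite('pics/g2.png',cv2.convertScaleAbs(np.hstack([cv2.resize(a,(350,300)),cv2.resize(b,(300,300))]),alpha=1.8))
E
```

```text
time: 7.6
tool_pos: [0.4936, 0.0258, 0.1482]
tool_rot: [-3.141, -0.002, 0.214]
contact_force: [4.6, 3.9, -0.9]
opening: 0.0157
grip_force: 40.0
time: 8.0
tool_pos: [0.494, 0.0069, 0.1479]
tool_rot: [3.141, -0.001, 0.214]
contact_force: [4.1, 1.4, 0.4]
opening: 0.0161
grip_force: 40.0
tcp [0.494  0.0069 0.1479] r 0.053
top wal 55 r 0.062 ang 20.0
top wal 60 r 0.063 ang 356.0
top wal 73 r 0.06 ang 66.0
top wal 43 r 0.062 ang 332.0
side wal 132 r 0.059 ang 11.0
side wal 22 r 0.053 ang 329.0
side wal 25 r 0.054 ang 63.0
side che 34 r 0.049 ang 300.0
side che 67 r 0.061 ang 255.0
side che 27 r 0.033 ang 203.0
```

View pics/g2.png

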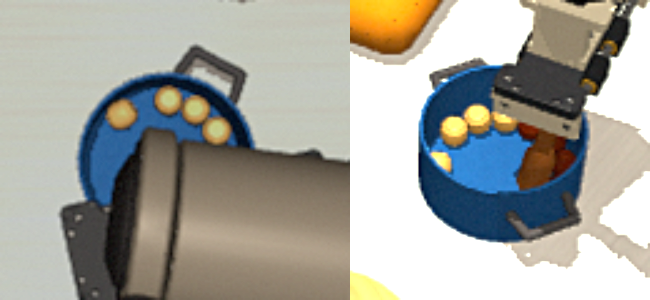

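The right part shows the head at (540,165), three walnuts already across the handle line or near it, and the chestnuts ahead of the head. A little further.

```bash
python3 -m handwheel '[2.6,-9,0,0,0, 4.2,-8.4,0,0,0, 2,-3,0,0,0, 0,0,0,0,0, 0,0,0,0,0]'; python3 n.py c
```

```text
time: 8.6
tool_pos: [0.5022, -0.0126, 0.1474]
tool_rot: [-3.14, 0.001, 0.214]
contact_force: [2.5, 3.9, 1.2]
opening: 0.0156
grip_force: 40.0
tcp [ 0.5022 -0.0126  0.1474] r 0.0526
top wal 68 r 0.06 ang 28.0
top wal 34 r 0.063 ang 7.0
top wal 60 r 0.06 ang 71.0
side wal 136 r 0.059 ang 16.0
side wal 66 r 0.06 ang 336.0
side wal 20 r 0.054 ang 65.0
side che 54 r 0.055 ang 308.0
side che 143 r 0.047 ang 248.0
```

Walnuts now at about 28°, 71° and 10° on the other side. I back off, go to the middle and lift out.

```bash
python3 -m handwheel '[-2,4,0,0,0, -1,4,0,0,0, 12,5,0,0,0, 14,6,0,0,0, 14,6,0,0,0, 8,4,0,0,0, 0,0,20,0,0, 0,0,30,0,0]'; python3 -m handwheel '[0,0,30,0,0, 0,0,20,0,0, 0,-30,0,0,0, -6,-45,0,0,0, -6,-50,0,0,0, -8,-50,0,0,0, -8,-50,0,0,0, -6,-40,0,0,0]'; python3 n.py d;python3 - <<'E'
import cv2,numpy as np
a=cv2.imread('pics/top_d.png')[180:290,250:360];b=cv2.imread('pics/side_d.png')[140:250,260:370]
cv2.imwrite('pics/g3.png',cv2.convertScaleAbs(np.hstack([cv2.resize(a,(330,330)),cv2.resize(b,(330,330))]),alpha=1.8))
E
```

```text
time: 9.5
tool_pos: [0.5457, 0.016, 0.196]
tool_rot: [-3.14, 0.007, 0.215]
contact_force: [-0.1, 0.6, -0.5]
opening: 0.016
grip_force: 40.0
time: 10.3
tool_pos: [0.5122, -0.2499, 0.2473]
tool_rot: [-3.141, 0.002, 0.214]
contact_force: [0.6, -0.6, -0.8]
opening: 0.0154
grip_force: 40.0
tcp [ 0.5122 -0.2499  0.2473] r 0.2682
top wal 46 r 0.061 ang 28.0
top wal 56 r 0.06 ang 4.0
top wal 56 r 0.06 ang 70.0
top wal 62 r 0.062 ang 337.0
top che 96 r 0.062 ang 312.0
top che 96 r 0.062 ang 286.0
top che 91 r 0.061 ang 258.0
top che 85 r 0.061 ang 230.0
side wal 130 r 0.059 ang 16.0
side wal 54 r 0.061 ang 337.0
side wal 20 r 0.054 ang 65.0
side che 213 r 0.053 ang 280.0
```

View pics/g3.png

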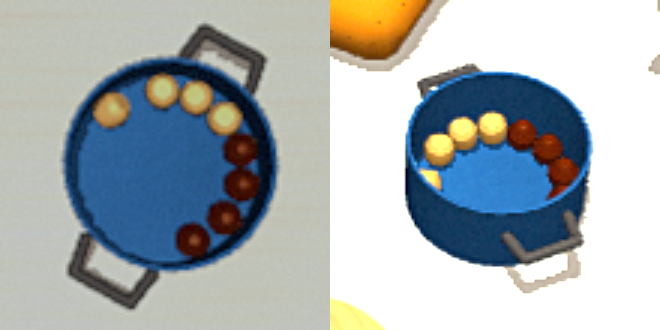

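The picture shows all four chestnuts on the right below the handle line, and walnuts at (111,109), (162,90) and (196,97) above it; nothing is spilled. Two walnuts (28° and 70°) are clearly across. Now the stick goes back.

```bash
python3 -m handwheel '[-4,-30,0,0,0, -3,-10,0,0,0, 0,0,0,0,0, 0,0,0,0,0]'; python3 s.py back
```

```text
time: 10.8
tool_pos: [0.5067, -0.2864, 0.2475]
tool_rot: [-3.141, 0.0, 0.215]
contact_force: [-0.2, -0.0, -0.6]
opening: 0.0157
grip_force: 40.0
tcp [ 0.5067 -0.2864  0.2475]
top 0.1 9 [ 0.0223  0.0191 -0.1302] 0.11347276178868804 
top 0.12 58 [ 0.0257  0.0181 -0.1182] 0.12007859267746868 (array([ 0.5311, -0.2802]), np.float64(0.01415363548275007))
top 0.14 43 [ 0.0304  0.0152 -0.0974] 0.14012141097297304 (array([ 0.5355, -0.2733]), np.float64(0.005287976931465269))
top 0.16 24 [ 0.0288  0.0077 -0.0825] 0.16096551064692632 (array([ 0.5339, -0.2789]), np.float64(0.004972979326257257))
side 0.1 17 [ 0.0209  0.017  -0.1314] 0.11112242781250992 
side 0.12 58 [ 0.0209  0.0174 -0.117 ] 0.12033016928081575 (array([ 0.529 , -0.2757]), np.float64(0.01103593658847923))
side 0.14 66 [ 0.0186  0.0157 -0.0966] 0.1402273459826867 (array([ 0.5266, -0.2775]), np.float64(0.011316400978361845))
side 0.16 53 [ 0.0164  0.0121 -0.0786] 0.1601405486841616 (array([ 0.5239, -0.2761]), np.float64(0.007119139419423639))
side 0.18 34 [ 0.0143  0.0105 -0.0572] 0.1804769278672257 (array([ 0.5211, -0.276 ]), np.float64(0.004849178362995674))
side 0.2 36 [ 0.0105  0.0102 -0.0364] 0.20068065698573934 (array([ 0.5177, -0.2774]), np.float64(0.004701275339770412))
side 0.22 19 [ 0.0089  0.0107 -0.0199] 0.22098094519683265
```

The stick has pivoted in the grip: its head is now about 20 mm towards +x, a tilt near 9°. I'll put the head in the jar and push it against the jar's inner wall to turn it upright before setting it down.

```bash
python3 -m handwheel '[-12,-3,0,0,0, -12,-4,0,0,0, 0,0,0,0,0, 0,0,-30,0,0, 0,0,-30,0,0, 0,0,-25,0,0, 0,0,-12,0,0, 0,0,0,0,0]'; python3 -m handwheel '[0,0,0,0,0, 5,1,0,0,0, 6,1,0,0,0, 6,1,0,0,0, 3,1,0,0,0, 0,0,0,0,0]'
```

```text
time: 11.7
tool_pos: [0.4821, -0.2941, 0.1494]
tool_rot: [-3.139, 0.002, 0.214]
contact_force: [0.8, -0.2, -0.1]
opening: 0.0158
grip_force: 40.0
time: 12.3
tool_pos: [0.5026, -0.2908, 0.1509]
tool_rot: [3.141, 0.002, 0.216]
contact_force: [-4.0, -2.0, 1.4]
opening: 0.0158
grip_force: 40.0
```

```bash
python3 -m handwheel '[4,1,0,0,0, 4,1,0,0,0, 4,1,0,0,0, 4,1,0,0,0, 3,1,0,0,0, 0,0,0,0,0, 0,0,0,0,0]'; python3 -m handwheel '[-6,-1,0,0,0, -9,-2,0,0,0, 0,0,30,0,0, 0,0,40,0,0, 0,0,27,0,0, 0,0,0,0,0, 0,0,0,0,0]'; python3 s.py up1
```

```text
time: 13.0
tool_pos: [0.5214, -0.2863, 0.151]
tool_rot: [3.14, 0.001, 0.215]
contact_force: [-4.6, -2.9, 1.6]
opening: 0.0157
grip_force: 40.0
time: 13.7
tool_pos: [0.5065, -0.2884, 0.2478]
tool_rot: [3.141, -0.001, 0.215]
contact_force: [-0.4, 0.7, -1.3]
opening: 0.016
grip_force: 40.0
tcp [ 0.5065 -0.2884  0.2478]
top 0.1 13 [ 0.0043  0.0128 -0.1306] 0.11520287464853785 
top 0.12 43 [ 0.0027  0.0144 -0.1192] 0.12055237739894009 (array([ 0.5111, -0.2851]), np.float64(0.012916416422314196))
side 0.1 29 [-0.0006  0.0119 -0.133 ] 0.10630873167612342 (array([ 0.5071, -0.2799]), np.float64(0.008763015354574261))
side 0.12 58 [ 0.0004  0.0122 -0.1178] 0.12007816334958166 (array([ 0.509 , -0.2831]), np.float64(0.011185139093284344))
side 0.14 69 [-0.0001  0.0116 -0.0968] 0.14030503098426783 (array([ 0.5084, -0.2819]), np.float64(0.010574753680687063))
side 0.16 52 [ 0.0012  0.0089 -0.0787] 0.16049461570290502 (array([ 0.5082, -0.2805]), np.float64(0.0064227893902862885))
side 0.18 38 [ 0.0015  0.008  -0.0561] 0.18195210684065732 (array([ 0.5083, -0.2807]), np.float64(0.005277558062863876))
side 0.2 33 [ 0.0023  0.0083 -0.0369] 0.20011282545723963 (array([ 0.509, -0.282]), np.float64(0.004949915061790071))
side 0.22 20 [ 0.0004  0.0081 -0.0224] 0.22092920796385251
```

The stick is upright again to within about 1°. I'm lowering it into the jar.

```bash
python3 -m handwheel '[-2,-1,-30,0,0, 0,0,-30,0,0, 0,0,-25,0,0, 0,0,-14,0,0, 0,0,-2,0,0, 0,0,-1,0,0, 0,0,0,0,0]'; python3 -m handwheel '[0,0,-1,0,0, 0,0,-1,0,0, 0,0,0,0,0]'
```

```text
time: 14.5
tool_pos: [0.5047, -0.2895, 0.1455]
tool_rot: [-3.141, 0.0, 0.215]
contact_force: [0.3, -0.2, -0.6]
opening: 0.0159
grip_force: 40.0
time: 14.8
tool_pos: [0.5048, -0.2895, 0.1438]
tool_rot: [3.141, -0.0, 0.215]
contact_force: [0.0, 0.2, -0.7]
opening: 0.0155
grip_force: 40.0
```

```bash
python3 -m handwheel '[0,0,-1,0,0, 0,0,-0.5,0,0, 0,0,0,0,0]'; python3 -m handwheel '[0,0,-0.7,0,0, 0,0,0,0,0]'
```

```text
time: 15.1
tool_pos: [0.505, -0.2897, 0.1434]
tool_rot: [3.141, -0.001, 0.215]
contact_force: [-0.2, 1.3, 5.9]
opening: 0.0155
grip_force: 40.0
time: 15.3
tool_pos: [0.5051, -0.2897, 0.1433]
tool_rot: [3.14, -0.001, 0.215]
contact_force: [-1.4, 1.4, 10.7]
opening: 0.0158
grip_force: 40.0
```

```bash
python3 -m handwheel '[0,0,1,0,0, 0,0,0,0,0]' 5; python3 -m handwheel '[0,0,0,0,0.2, 0,0,0,0,0.25, 0,0,0,0,0.35, 0,0,0,0,0.6, 0,0,0,0,0.7, 0,0,0,0,0.7]'; python3 -m handwheel '[0,0,15,0,0.7, 0,0,30,0,0.7, 0,0,40,0,0.7, 0,0,30,0,0.7]';  python3 -m handwheel '[0,40,0,0,0.7, 6,50,0,0,0.7, 6,50,0,0,0.7, 6,50,0,0,0.7, 0,0,0,0,0.7]'; python3 - <<'E'
from m import *
np.set_printoptions(precision=4,suppress=True)
for n,(a,b,c,e) in dict(top=(410,225,485,280),side=(370,90,415,160)).items():
    p,d=eyes.read_camera(n);X=pts(n,d)[b:e,a:c]
    m=(X[...,2]>.171)&(X[...,2]<.18);print(n,m.sum(),X[m].mean(0))
    for lo in(.08,.1,.12,.14):q=X[(X[...,2]>lo)&(X[...,2]<lo+.02)];print(len(q),q.mean(0))
E
```

```text
time: 15.5
tool_pos: [0.5052, -0.2898, 0.1434]
tool_rot: [3.14, -0.001, 0.215]
contact_force: [-0.7, 0.1, 5.9]
opening: 0.0159
grip_force: 5.0
time: 16.1
tool_pos: [0.5048, -0.2895, 0.1424]
tool_rot: [-3.142, 0.0, 0.215]
contact_force: [0.6, -0.1, 0.2]
opening: 0.0504
grip_force: 0.0
time: 16.5
tool_pos: [0.5051, -0.2897, 0.2598]
tool_rot: [3.14, -0.001, 0.215]
contact_force: [1.1, -0.6, -0.5]
opening: 0.064
grip_force: 0.0
time: 17.0
tool_pos: [0.5229, -0.0951, 0.2579]
tool_rot: [-3.14, -0.001, 0.221]
contact_force: [0.5, -0.3, 0.6]
opening: 0.0641
grip_force: 0.0
top 0 [nan nan nan]
0 [nan nan nan]
0 [nan nan nan]
0 [nan nan nan]
0 [nan nan nan]
side 29 [ 0.5084 -0.2874  0.1741]
34 [ 0.5065 -0.2824  0.0902]
39 [ 0.5063 -0.2834  0.1098]
35 [ 0.5065 -0.2821  0.1304]
40 [ 0.5061 -0.283   0.1492]<stdin>:5: RuntimeWarning: Mean of empty slice.
  ret = um.true_divide(
<stdin>:6: RuntimeWarning: Mean of empty slice.
```

The stick stands upright in the jar. Next, the cover.

```bash
python3 -m handwheel '[3,40,0,0,0.7, 4,50,0,0,0.7, 4,50,0,0,0.7, 4,50,0,0,0.7, 4,50,0,0,0.7, 4,50,0,0,0.7, 4,45,0,0,0.7, 4,33,0,0,0.7]' ; python3 -m handwheel '[1,5,0,0,0.7, 0,0,-40,0,0.7, 0,0,-50,0,0.7, 0,0,-40,0,0.7, 0,0,0,0,0.7, 0,0,0,0,0.7]'
```

```text
time: 17.9
tool_pos: [0.5543, 0.2678, 0.2573]
tool_rot: [3.142, -0.0, 0.214]
contact_force: [0.7, -0.9, 0.3]
opening: 0.0639
grip_force: 0.0
time: 18.5
tool_pos: [0.5556, 0.2701, 0.1282]
tool_rot: [3.141, 0.0, 0.213]
contact_force: [0.5, -0.6, 1.1]
opening: 0.0643
grip_force: 0.0
```

```bash
python3 -m handwheel '[0,8,-30,0,0.7, 0,0,-30,0,0.7, 0,0,-20,0,0.7, 0,0,-7,0,0.7, 0,0,0,0,0.7]' 25; python3 -m handwheel '[0,0,0,0,0.4, 0,0,0,0,0.2, 0,0,0,0,0, 0,0,0,0,0, 0,0,0,0,0, 0,0,0,0,0]' 40
```

```text
time: 19.0
tool_pos: [0.5559, 0.2794, 0.0421]
tool_rot: [-3.142, -0.002, 0.214]
contact_force: [0.7, -0.2, 0.5]
opening: 0.0639
grip_force: 0.0
time: 19.6
tool_pos: [0.5548, 0.2793, 0.0409]
tool_rot: [3.141, -0.0, 0.215]
contact_force: [-0.6, -2.3, 4.0]
opening: 0.0272
grip_force: 40.0
```

```bash
python3 -m handwheel '[0,0,10,0,0, 0,0,25,0,0, 0,0,30,0,0, 0,0,30,0,0, 0,0,15,0,0, 0,0,0,0,0, 0,0,0,0,0]'; cat > c.py <<'E'
from m import *
np.set_printoptions(precision=4,suppress=True)
t=robot.observe()["tool_pos"];print(t)
z0=t[2]-.0409
for n in("top","side"):
    p,d=eyes.read_camera(n);X=pts(n,d);h=cv2.cvtColor(p,cv2.COLOR_BGR2HSV).astype(int)
    m=(np.linalg.norm(X[...,:2]-t[:2],axis=2)<.1)&(abs(X[...,2]-z0-.017)<.02)&(h[...,0]<35)&(h[...,1]>40)
    m=cv2.morphologyEx(m.astype(np.uint8),cv2.MORPH_OPEN,np.ones((3,3)))>0
    q=X[m];s=np.linalg.lstsq(np.c_[q[:,:2]-t[:2],np.ones(len(q))],q[:,2],rcond=None)[0]
    r=abs(q[:,2]-np.c_[q[:,:2]-t[:2],np.ones(len(q))]@s);g=r<.003;q=q[g];s=np.linalg.lstsq(np.c_[q[:,:2]-t[:2],np.ones(len(q))],q[:,2],rcond=None)[0]
    c,R=cv2.minEnclosingCircle(q[:,:2].astype(np.float32));print(n,len(q),"slope",s[:2],"ztop",s[2],"centre-tcp",np.array(c)-t[:2],R)
E
python3 c.py
```

```text
time: 20.3
tool_pos: [0.554, 0.2795, 0.1498]
tool_rot: [3.142, 0.001, 0.215]
contact_force: [0.1, -0.4, -4.8]
opening: 0.0273
grip_force: 40.0
[0.554  0.2795 0.1498]
top 1601 slope [-0.0016  0.0021] ztop 0.12599199407985096 centre-tcp [0.0016 0.0001] 0.08569413423538208
side 2059 slope [-0.0032 -0.001 ] ztop 0.12481786092698485 centre-tcp [-0.0025  0.0007] 0.08615006506443024
```

The cover hangs level and centred on the TCP. I'm carrying it over the pot.

```bash
python3 -m handwheel '[0,-15,0,0,0, 0,-30,0,0,0, 0,-40,0,0,0, -1,-45,0,0,0, -1,-45,0,0,0, -1,-40,0,0,0, 0,-30,0,0,0, 0,-17,0,0,0]'; python3 -m handwheel '[0,0,0,0,0, 0,0,0,0,0, 0,0,0,0,0]'; python3 c.py
```

```text
time: 21.2
tool_pos: [0.5507, 0.0142, 0.1497]
tool_rot: [3.141, 0.002, 0.212]
contact_force: [0.5, 0.6, -3.9]
opening: 0.0274
grip_force: 40.0
time: 21.5
tool_pos: [0.5513, 0.0181, 0.1501]
tool_rot: [-3.141, 0.001, 0.215]
contact_force: [-0.7, 0.1, -3.8]
opening: 0.0271
grip_force: 40.0
[0.5513 0.0181 0.1501]
top 871 slope [0.0047 0.0045] ztop 0.12632313805883505 centre-tcp [-0.0602 -0.0192] 0.05359412357211113
side 1662 slope [ 0.0031 -0.0011] ztop 0.1262056998953797 centre-tcp [-0.0016  0.0017] 0.08658548444509506
```

```bash
python3 -m handwheel '[0,-1,-12,0,0, 0,0,-12,0,0, 0,0,-8,0,0, 0,0,-4,0,0, 0,0,-2,0,0, 0,0,0,0,0]'; python3 -m handwheel '[0,0,-1,0,0, 0,0,-1,0,0, 0,0,0,0,0]'
```

```text
time: 22.2
tool_pos: [0.5516, 0.0166, 0.1123]
tool_rot: [3.142, 0.0, 0.215]
contact_force: [-0.1, 0.4, -4.2]
opening: 0.0272
grip_force: 40.0
time: 22.5
tool_pos: [0.5517, 0.0166, 0.1107]
tool_rot: [3.141, -0.0, 0.215]
contact_force: [0.1, 0.2, -4.3]
opening: 0.0272
grip_force: 40.0
```

```bash
python3 -m handwheel '[0,0,-0.7,0,0, 0,0,0,0,0]'
```

```text
time: 22.7
tool_pos: [0.5516, 0.0166, 0.1099]
tool_rot: [3.141, -0.0, 0.215]
contact_force: [0.1, 0.3, -4.5]
opening: 0.0272
grip_force: 40.0
```

```bash
python3 -m handwheel '[0,0,-0.7,0,0, 0,0,0,0,0]'; python3 -m handwheel '[0,0,-0.7,0,0, 0,0,0,0,0]'
```

```text
time: 22.9
tool_pos: [0.5516, 0.0166, 0.1091]
tool_rot: [3.142, 0.0, 0.215]
contact_force: [-0.3, 1.0, -4.3]
opening: 0.0272
grip_force: 40.0
time: 23.1
tool_pos: [0.5516, 0.0166, 0.1084]
tool_rot: [3.142, 0.0, 0.215]
contact_force: [0.2, -0.0, -2.9]
opening: 0.0273
grip_force: 40.0
```

```bash
python3 -m handwheel '[0,0,-0.5,0,0, 0,0,0,0,0]'; python3 -m handwheel '[0,0,0,0,0, 0,0,0,0,0]' 5
```

```text
time: 23.3
tool_pos: [0.5517, 0.0166, 0.108]
tool_rot: [3.141, -0.0, 0.215]
contact_force: [-0.2, 1.3, -3.2]
opening: 0.0273
grip_force: 40.0
time: 23.5
tool_pos: [0.5517, 0.0166, 0.1079]
tool_rot: [3.141, -0.0, 0.215]
contact_force: [0.8, -0.3, -3.6]
opening: 0.0276
grip_force: 5.0
```

Still holding the cover's full weight; a bit further.

```bash
python3 -m handwheel '[0,0,-0.5,0,0, 0,0,0,0,0]' 25; python3 -m handwheel '[0,0,-0.6,0,0, 0,0,0,0,0]'
```

```text
time: 23.7
tool_pos: [0.5517, 0.0166, 0.1079]
tool_rot: [3.141, -0.0, 0.215]
contact_force: [-1.3, -0.3, 2.1]
opening: 0.0274
grip_force: 25.0
time: 23.9
tool_pos: [0.5517, 0.0166, 0.1079]
tool_rot: [3.141, -0.001, 0.215]
contact_force: [-3.6, -0.7, 7.8]
opening: 0.0273
grip_force: 25.0
```

Contact at TCP height 0.1079, which is the seated height expected. I release it, rise and look.

```bash
python3 -m handwheel '[0,0,0.9,0,0, 0,0,0,0,0]' 5; python3 -m handwheel '[0,0,0,0,0.33, 0,0,0,0,0.4, 0,0,0,0,0.6, 0,0,0,0,0.7, 0,0,0,0,0.7]'; python3 -m handwheel '[0,0,20,0,0.7, 0,0,40,0,0.7, 0,0,40,0,0.7, 0,0,20,0,0.7]'; python3 -m handwheel '[-40,-30,0,0,0.7, -40,-30,0,0,0.7, -40,-30,0,0,0.7, -40,-30,0,0,0.7, -20,-50,0,0,0.7, -20,-50,0,0,0.7, -20,-50,0,0,0.7, -20,-50,0,0,0.7]'; python3 -m handwheel '[0,-50,0,0,0.7, 0,-50,0,0,0.7, 0,-40,0,0,0.7, 0,0,0,0,0.7, 0,0,0,0,0.7]'; python3 - <<'E'
from m import *
np.set_printoptions(precision=4,suppress=True)
I=[]
for n in("top","side"):
    p,d=eyes.read_camera(n);X=pts(n,d);I.append(p);h=cv2.cvtColor(p,cv2.COLOR_BGR2HSV).astype(int)
    m=(np.linalg.norm(X[...,:2]-[.551,.0175],axis=2)<.1)&(abs(X[...,2]-.084)<.006);q=X[m]
    print(n,len(q),"slope",np.linalg.lstsq(np.c_[q[:,:2]-[.551,.0175],np.ones(len(q))],q[:,2],rcond=None)[0],cv2.minEnclosingCircle(q[:,:2].astype(np.float32)))
cv2.imwrite("pics/end.png",cv2.convertScaleAbs(np.hstack([cv2.resize(i,(400,300)) for i in I]),alpha=1.6))
E
```

```text
time: 24.1
tool_pos: [0.5517, 0.0166, 0.1079]
tool_rot: [3.141, -0.0, 0.215]
contact_force: [-0.2, -0.1, 1.5]
opening: 0.0281
grip_force: 5.0
time: 24.6
tool_pos: [0.5517, 0.0166, 0.1077]
tool_rot: [3.141, -0.0, 0.215]
contact_force: [0.6, 0.3, 0.2]
opening: 0.0564
grip_force: 0.0
time: 25.0
tool_pos: [0.5528, 0.0165, 0.2314]
tool_rot: [3.14, -0.005, 0.215]
contact_force: [0.3, -0.3, -0.2]
opening: 0.0648
grip_force: 0.0
time: 25.8
tool_pos: [0.3162, -0.2909, 0.2281]
tool_rot: [3.141, -0.001, 0.215]
contact_force: [1.7, -0.0, 0.2]
opening: 0.0645
grip_force: 0.0
time: 26.3
tool_pos: [0.3169, -0.4293, 0.2271]
tool_rot: [-3.14, 0.0, 0.213]
contact_force: [-0.2, 0.9, -0.2]
opening: 0.0645
grip_force: 0.0
top 4684 slope [0.0005 0.0005 0.0838] ((0.5532628893852234, 0.01722594164311886), 0.08592800050973892)
side 2669 slope [ 0.0003 -0.0027  0.0838] ((0.5514377951622009, 0.018085885792970657), 0.08894270658493042)
```

View pics/end.png

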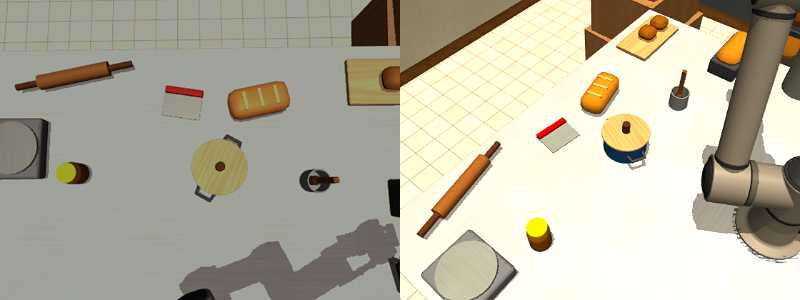

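The cover sits level on the pot at (220,166), its top at 0.0838 m against 0.084 expected. The stick stands in the jar at (318,181), and the loaf, honey jar and scraper look unmoved. I'm handing in.

```bash
python3 -c "
from cell import robot
print(robot.hand_in())"
```

```text
the job is handed in; nothing more can be done
None
```

The job is handed in at about 26 s: all four chestnuts and at least two walnuts changed sides with none spilled, the stick is upright in its jar, and the cover is seated level on the pot.

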